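# Push the bench dogs down before planing

## Robot

A 6-joint arm with a two-finger parallel gripper is mounted at the origin on the work surface. World frame = base frame: x ahead of the robot, y to its left, z up, the work surface at z = 0. Lengths are in m, angles in rad, forces in N, time in s.
With the tool pointing down it reaches from about 0.35 to 0.975 m from the base axis. Payload 4.9 kg.
Tool frame: the origin (TCP) lies midway between the tips of the shut fingers; the grasp point (between the pads) lies 19 mm behind it; z points along the fingers, y is the line along which they close (so a half turn about z gives the same grasp; the last joint's range is limited). The gripper opens to 85 mm and grips with 20 to 120 N. Pads are 22 mm wide; open, the fingers measure 114 mm over their backs; the gripper's body (76 mm by 85 mm) begins 54 mm behind the grasp point. The pads swing forward as they close: fully open they stand 13 mm farther back than shut.
Start: joints at [-1.338, 0.053, 1.613, -0, 1.476, -0.119], TCP at [0.215, -0.587, 0.231] pointing down, gripper open.
Joint ranges: [-3.01, 3.01], [-1.01, 2.22], [0.06, 2.58], [-1.02, 4.17], [0.09, 2.62], [-3.14, 3.14]. Speed limits (rad/s): [2.57, 2.57, 3.14, 3.14, 3.14, 3.14].

## Interface

Orientations are given as a unit quaternion [w, x, y, z].
In Python, from plant import state, grab_frame, job_done, cut_out, place_of gives the robot as it stands.
- The arm moves only by the tool jog_arm, never from a script. Its argument "motion" is text: rows parted by semicolons, each of 7 numbers parted by spaces: the opening in per cent of the stroke, from 0 (shut) to 100 (fully open), then the shift along the tool's x, y, z as a fraction of full scale, then the turn, a rotation vector about the tool's x, y, z as a fraction of full scale. A call has exactly 5 rows; each row is the pose to reach, as a shift and turn from the pose commanded when the call began, along the tool's axes at that moment; what a row does not reach only later rows make up. Full scale, the value 1, is 50 cm for a shift and 1.5 rad for a turn. A row lasts 1/8 s, in which the tool goes at most 62.5 mm and 10.7 degrees, less where a joint would pass 70% of its speed; a pose out of reach is approached as far as the arm can. A call with a number of a shift or a turn outside -1 to 1 is refused whole. A call with a gripper value outside its range is refused whole. The fingers move at their own pace and stop on an object; the grip force is fixed at half the most. Time passes only in rows, so rows that repeat a pose let the fingers close, or fill a call up. It gives the time, the measured TCP pose, the force, the opening and the grip force at its end, in the units of the state.
- state(): the state, without advancing time (a new reading comes with each control period).
- grab_frame(name): name is "scene" or "top"; returns a dict with "color" (420x560x3 uint8, red, green, blue), "range_z" (420x560 float32, m along the optical axis (not along the pixel's ray), 0 where there is no reading), "intrinsics" (3x3 intrinsics, pixels), "k1" (the pictures are not rectified: a ray, as slopes to the right and down, at radius r is drawn at 1 + k1 r^2 times it, then the intrinsics apply), "world_from_camera" (4x4, takes a point from camera to world coordinates). Camera axes: x right, y up, looking along -z (the intrinsics and any distortion apply to the point x, -y, -z); pixel columns grow to the right and rows downward; lengths in m; the calibration is good to about 2 mm. A picture is of the moment at which its call begins.
- job_done(): hands the job in; it is judged then, once.
Trained networks look in the newest picture that a camera, given by its name, has taken for a name from the list of things; names that differ only in an ending like _2 or _b are one class to them, and where a whole thing is asked for, a point or a joint stands for the part that bears it (a point fixed in the world has none). Each returns a list of dicts, best first, with "p" (0 to 1); they miss things now and then, are a little off and sometimes report something else, mostly with a low value. They report only what shows in the picture. A call takes as long as a camera call.
- cut_out(camera, thing): "pixels" (420x560 bool, what is visible of it).
- place_of(camera, thing): "at" ([x, y, z] in m, in world coordinates, good to about 4 mm: a listed point, or the origin of a listed thing).
The state is a dict: "time": time; "joint_pos": joint angles; "joint_vel": joint speeds; "joint_efforts": joint torques, N m; "tool_pos": TCP position; "tool_rot": TCP orientation; "contact_force": force on the tool from outside, world axes, zero at the start; "ft_torque": the same for the moment, N m; "gripper_width": opening from 0.0 (shut) to 1.0 (fully open); "grasp_force": force on a finger pad.
Only numpy, scipy, OpenCV 4.12 (cv2) and the standard library are available. Lean on these libraries where they do the work, as an engineer would, in place of code of your own. Each camera call takes 0.05 s, during which the arm holds its last target. There are 200 camera calls.

## Task

Clear the planing beam for a long board: with the fingertips, lightly push down the three raised bench dogs one after the other, first the red one, then the blue, then the black, each all the way until its head rests on its steel ring. Only push them, without leaning hard on them or the beam and without pulling any up, and leave the steel block, pencil, marking gauge and hand plane where they are.

Things in the scene. Friction and masses are not known exactly. Their poses are not given: they have to be found in the camera images.
- beam: Planing beam fixed to the bench: pale laminated wood slab 200 (own x) x 460 (own y) x 60 mm high, standing on the bench. Origin at the centre of its underside; z up. The dogs stick up out of its flat top, which is 60 mm above the bench.
- red_socket: Mount of the red bench dog in the beam's top: black rubber collar 46 mm across, 1 mm high, holding a steel ring 38 mm across, 2 mm high, through which the red dog slides up and down. Fixed, but the ring gives a little in the rubber. Origin at the collar's centre, on the beam's top; z up. It carries the red dog.
- red_dog (a joint): How far the red bench dog is pushed down, m: 0 = raised (top of head 32 mm above the beam), 0.020 = fully down, head on its ring (top of head 12 mm above the beam). Starts at 0 to 0.006; negative = pulled up. Friction keeps it where left; pushing takes about 3 N. Once down, dog and ring sink together into the rubber, about 1 mm per 5 N, and spring back on release.
- red_top (a point): Centre of the flat top of the red bench dog's round red head (head 28 mm across and 10 mm thick, on an upright 19 mm aluminium shank). z up. It moves with the dog.
- blue_socket: Mount of the blue bench dog in the beam's top: black rubber collar 46 mm across, 1 mm high, holding a steel ring 38 mm across, 2 mm high, through which the blue dog slides up and down. Fixed, but the ring gives a little in the rubber. Origin at the collar's centre, on the beam's top; z up. It carries the blue dog.
- blue_dog (a joint): How far the blue bench dog is pushed down, m: 0 = raised (top of head 32 mm above the beam), 0.020 = fully down, head on its ring (top of head 12 mm above the beam). Starts at 0 to 0.006; negative = pulled up. Friction keeps it where left; pushing takes about 3 N. Once down, dog and ring sink together into the rubber, about 1 mm per 5 N, and spring back on release.
- blue_top (a point): Centre of the flat top of the blue bench dog's round blue head (head 28 mm across and 10 mm thick, on an upright 19 mm aluminium shank). z up. It moves with the dog.
- black_socket: Mount of the black bench dog in the beam's top: black rubber collar 46 mm across, 1 mm high, holding a steel ring 38 mm across, 2 mm high, through which the black dog slides up and down. Fixed, but the ring gives a little in the rubber. Origin at the collar's centre, on the beam's top; z up. It carries the black dog.
- black_dog (a joint): How far the black bench dog is pushed down, m: 0 = raised (top of head 32 mm above the beam), 0.020 = fully down, head on its ring (top of head 12 mm above the beam). Starts at 0 to 0.006; negative = pulled up. Friction keeps it where left; pushing takes about 3 N. Once down, dog and ring sink together into the rubber, about 1 mm per 5 N, and spring back on release.
- black_top (a point): Centre of the flat top of the black bench dog's round black head (head 28 mm across and 10 mm thick, on an upright 19 mm aluminium shank). z up. It moves with the dog.
- steel_block: Loose dark steel block, 25 x 40 x 25 mm high, standing on the beam's robot-side half. Origin at the centre of its underside. Leave alone.
- pencil: Loose flat yellow carpenter's pencil, about 185 mm long (own y), 12 mm wide, 8 mm thick, lying on the beam's robot-side half. Origin under the middle of its yellow part. Leave alone.
- marking_gauge: Loose wooden marking gauge on the bench left of the beam: dark stem 200 mm long (own x), square wooden stock 60 mm, with a brass screw up to 74 mm high. Origin on the bench under the middle of the stem. Leave alone.
- bench_plane: Loose steel hand plane with dark wooden handle and knob on the bench right of the beam, 245 mm long (own x), 60 mm wide, about 105 mm high. Origin at the centre of its sole. Leave alone.

How it is judged:
By the outcome, as a careful person would: the job done as asked, in the order asked, and still so for the second after the job is handed in, with the robot touching nothing.
It also fails if it takes over 48 s, if anything falls off the work surface, if the arm or the gripper's body presses on something with over 40 N, if the wrist force passes 120 N, or if a joint passes its speed limit or range.

## Working session

There is one attempt and no reset: what is moved stays moved. The work goes in short steps, Python scripts to look and compute and a tool call to move; the robot and the scene stay as the last step left them, time stands still between calls to the robot, and variables do not carry over. Pictures are saved under pics/ and viewed, at most 10 in all, crops included, and the job is handed in when it is done.

Besides the shell and the picture viewer there is one more tool, called after "Emit:" as name(argument=value, ...), one argument or row to a line, values as JSON. jog_arm: Moves the arm, as the interface text tells. Shift numbers are shares of 50 cm and turn numbers shares of 1.5 rad, none past 1 either way. Its arguments: {"type":"object","properties":{"motion":{"type":"string"}},"required":["motion"]}

```bash
mkdir -p pics; ls; python3 - <<'E'
from plant import *
import cv2,numpy as np
s=state();print({k:np.round(v,4).tolist() for k,v in s.items()})
a=grab_frame("scene");b=grab_frame("top")
cv2.imwrite("pics/s.png",a["color"][:,:,::-1]);cv2.imwrite("pics/t.png",b["color"][:,:,::-1])
for c in("scene","top"):
  for n in("red_top","blue_top","black_top","beam","steel_block","pencil"):
    print(c,n,[(np.round(d["at"],4).tolist(),round(d["p"],2)) for d in place_of(c,n)[:2]])
E
```

```text
pics
{'time': 0.0, 'joint_pos': [-1.338, 0.0534, 1.6143, -0.0, 1.476, -0.119], 'joint_vel': [0.0014, 0.0024, -0.0018, -0.0008, 0.0004, 0.0017], 'joint_efforts': [-0.0016, -39.3679, -37.0178, -0.0001, 0.0072, 0.0], 'tool_pos': [0.2152, -0.5861, 0.2301], 'tool_rot': [-0.001, 0.9846, 0.175, -0.0001], 'contact_force': [0.0816, 0.2878, -0.6783], 'ft_torque': [-0.0094, 0.0382, -0.0242], 'grasp_force': 0.0, 'gripper_width': 1.0007}
scene red_top [([0.5052, -0.0024, 0.0908], 0.6), ([0.507, -0.0053, 0.0593], 0.32)]
scene blue_top []
scene black_top [([0.5015, -0.1492, 0.088], 0.56)]
scene beam [([0.5024, -0.0067, 0.0067], 0.71), ([0.4997, -0.1463, 0.0636], 0.64)]
scene steel_block [([0.4364, 0.0771, 0.0602], 0.45)]
scene pencil [([0.4137, -0.0916, 0.0593], 0.48)]
top red_top [([0.5025, -0.0055, 0.0005], 0.29)]
top blue_top []
top black_top []
top beam [([0.4999, -0.0051, -0.0003], 0.75), ([0.4339, 0.0758, 0.0564], 0.65)]
top steel_block [([0.4363, 0.0796, 0.0559], 0.65)]
top pencil [([0.4145, -0.0949, 0.0605], 0.55)]
```

View pics/s.png

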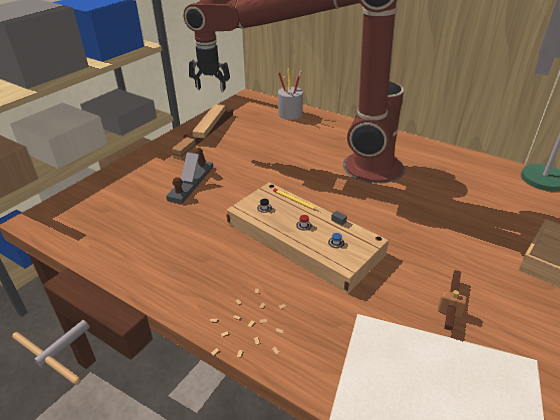

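View pics/t.png

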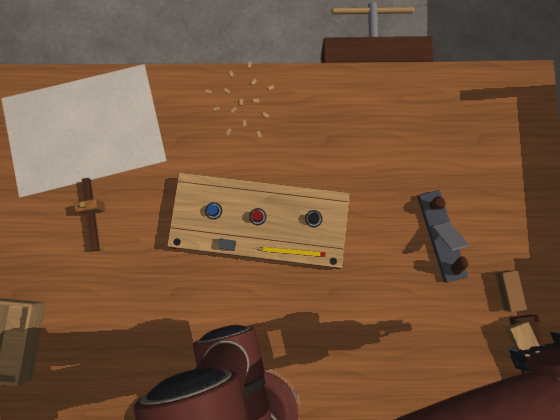

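The scene view shows black at about (264,204), red (304,221) and blue (337,239). In the top view, blue is at (213,211), red (257,216) and black (314,218), and the robot-side strip holds the block (226,244) and the pencil. Next I'll locate the heads from depth.

```bash
cat > h.py <<'E'
from plant import *
import cv2,numpy as np
def cloud(f):
    K=f["intrinsics"];k=f["k1"];v,u=np.mgrid[0:420,0:560].astype(float)
    p=np.stack([u,v],-1).reshape(-1,1,2)
    q=cv2.undistortPoints(p,K,np.array([k,0,0,0.])).reshape(420,560,2)
    z=f["range_z"];P=np.stack([q[...,0]*z,-q[...,1]*z,-z,np.ones_like(z)],-1)
    return (P@f["world_from_camera"].T)[...,:3]
SEEDS={"scene":dict(red=(304,219),blue=(337,238),black=(264,203)),"top":dict(red=(257,216),blue=(213,211),black=(314,218))}
def heads(cams=("scene","top")):
  for c in cams:
    f=grab_frame(c);W=cloud(f);ok=f["range_z"]>0
    bm=ok&(W[...,0]>.53)&(W[...,0]<.57)&(abs(W[...,1])<.15)&(W[...,2]>.04)&(W[...,2]<.08)
    zb=np.median(W[bm][:,2]);print(c,"beam z",round(zb,4))
    for n,(u,v) in SEEDS[c].items():
      w=W[v-12:v+13,u-14:u+15].reshape(-1,3);g=w[(w[:,2]>zb+.007)&(w[:,2]<zb+.045)]
      t=np.percentile(g[:,2],80) if len(g) else np.nan
      h=g[g[:,2]>t-.003]
      e,r=cv2.minEnclosingCircle(h[:,:2].astype(np.float32))
      print(n,len(h),"mean",h.mean(0).round(4),"circ",np.round(e,4),round(r,4),"top-beam",round(np.median(h[:,2])-zb,4))
E
python3 -c "from h import *;heads()"
```

```text
scene beam z 0.0615
red 46 mean [ 0.5103 -0.0038  0.0924] circ [ 0.5104 -0.0029] 0.0149 top-beam 0.0308
blue 51 mean [0.5268 0.1132 0.0884] circ [0.5265 0.114 ] 0.0144 top-beam 0.0269
black 35 mean [ 0.5053 -0.15    0.0904] circ [ 0.5046 -0.1503] 0.0137 top-beam 0.0289
top beam z 0.0591
red 68 mean [ 0.5075 -0.0032  0.0912] circ [ 0.5077 -0.0035] 0.0136 top-beam 0.0317
blue 70 mean [0.5236 0.1127 0.0862] circ [0.5241 0.1132] 0.0135 top-beam 0.0269
black 72 mean [ 0.5024 -0.1494  0.0886] circ [ 0.5023 -0.1497] 0.0139 top-beam 0.0295
```

Emit:
jog_arm(
  motion="0 0.09 -0.085 0 0 0 0; 0 0.18 -0.17 0 0 0 0; 0 0.27 -0.255 0 0 0 0; 0 0.36 -0.34 0 0 0 0; 0 0.45 -0.425 0 0 0 0",
)

```text
time: 1.42
tool_pos: [0.3539, -0.3079, 0.2316]
tool_rot: [0.0, 0.985, 0.175, 0.0]
contact_force: [0.6, -0.4, 0.2]
gripper_width: -0.001
grasp_force: 0.0
```

```bash
cat >> h.py <<'E'
from scipy.spatial.transform import Rotation as R
T=dict(red=(.508,-.0033,.092),blue=(.525,.113,.087),black=(.5035,-.15,.090))
def to(n,dz):
    s=state();q=s["tool_rot"];r=R.from_quat([q[1],q[2],q[3],q[0]])
    d=np.array(T[n])+[0,0,dz]-s["tool_pos"]
    print("t",s["time"],"pos",np.round(s["tool_pos"],4),"F",np.round(s["contact_force"],2),"w",s["gripper_width"],"tilt",np.round(r.as_matrix()[:,2],3),"frac",np.round(r.inv().apply(d)/.5,4))
E
python3 -c "from h import *;to('red',.02)"
```

```text
t 1.425 pos [ 0.3539 -0.3079  0.2316] F [ 0.57 -0.37  0.21] w -0.0014937046837510118 tilt [ 0.001 -0.001 -1.   ] frac [ 0.4988 -0.4663  0.239 ]
```

Emit:
jog_arm(
  motion="0 0.1 -0.093 0 0 0 0; 0 0.19 -0.178 0.02 0 0 0; 0 0.28 -0.263 0.06 0 0 0; 0 0.37 -0.347 0.1 0 0 0; 0 0.45 -0.422 0.14 0 0 0",
)

```text
time: 2.05
tool_pos: [0.4901, -0.0376, 0.1636]
tool_rot: [0.001, 0.985, 0.175, 0.001]
contact_force: [0.7, -0.3, 0.4]
gripper_width: -0.003
grasp_force: 0.0
```

```bash
python3 -c "from h import *;to('red',.02)"
```

```text
t 2.05 pos [ 0.4901 -0.0376  0.1636] F [ 0.66 -0.3   0.39] w -0.002765041307958102 tilt [ 0.002 -0.001 -1.   ] frac [ 0.0571 -0.0522  0.1033]
```

Emit:
jog_arm(
  motion="0 0.03 -0.025 0.05 0 0 0; 0 0.055 -0.05 0.09 0 0 0; 0 0.055 -0.05 0.1 0 0 0; 0 0.055 -0.05 0.1 0 0 0; 0 0.055 -0.05 0.1 0 0 0",
)

```text
time: 2.68
tool_pos: [0.5069, -0.0074, 0.1147]
tool_rot: [0.0, 0.985, 0.174, 0.001]
contact_force: [0.6, 0.8, 0.3]
gripper_width: 0.004
grasp_force: 0.0
```

```bash
python3 -c "from h import *;to('red',.0)
import h
for c in('scene','top'):
  f=h.grab_frame(c);h.cv2.imwrite('pics/a_%s.png'%c,h.cv2.resize(f['color'][160:270,200:360,::-1],None,fx=4,fy=4))"; python3 -c "
import cv2,numpy as np
cv2.imwrite('pics/a.png',cv2.resize(np.hstack([cv2.imread('pics/a_scene.png'),cv2.imread('pics/a_top.png')]),(800,275)))"
```

```text
t 2.675 pos [ 0.5069 -0.0074  0.1147] F [0.58 0.83 0.31] w 0.004333191561374489 tilt [ 0.002 -0.    -1.   ] frac [ 0.0048 -0.007   0.0455]
```

View pics/a.png

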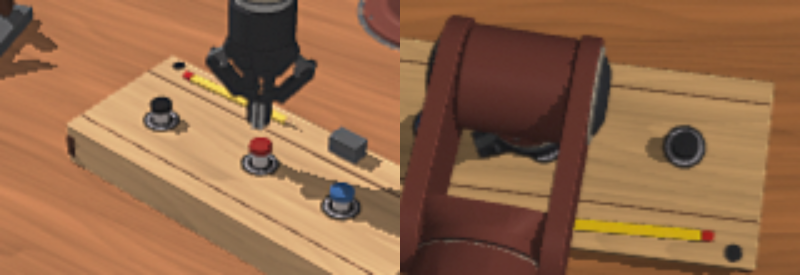

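The crops show the fingertips right above the red head. Going down now.

Emit:
jog_arm(
  motion="0 0.005 -0.007 0.02 0 0 0; 0 0.005 -0.007 0.035 0 0 0; 0 0.005 -0.007 0.045 0 0 0; 0 0.005 -0.007 0.055 0 0 0; 0 0.005 -0.007 0.06 0 0 0",
)

```text
time: 3.4
tool_pos: [0.5073, -0.0024, 0.0832]
tool_rot: [-0.0, 0.985, 0.175, -0.0]
contact_force: [-1.3, -0.4, 2.1]
gripper_width: -0.002
grasp_force: 1.2
```

Emit:
jog_arm(
  motion="0 0 0 0.005 0 0 0; 0 0 0 0.01 0 0 0; 0 0 0 0.014 0 0 0; 0 0 0 0.016 0 0 0; 0 0 0 0.016 0 0 0",
)

```text
time: 4.03
tool_pos: [0.5076, -0.0024, 0.0755]
tool_rot: [-0.0, 0.985, 0.175, 0.0]
contact_force: [-2.1, -0.2, 1.3]
gripper_width: -0.001
grasp_force: 0.8
```

```bash
python3 -c "from h import *;to('red',-.02)"
```

```text
t 4.025 pos [ 0.5076 -0.0024  0.0755] F [-2.09 -0.22  1.26] w -0.0005340356746650016 tilt [ 0.  0. -1.] frac [0.0002 0.002  0.007 ]
```

Emit:
jog_arm(
  motion="0 0 0 0.001 0 0 0; 0 0 0 0.002 0 0 0; 0 0 0 0.003 0 0 0; 0 0 0 0.004 0 0 0; 0 0 0 0.005 0 0 0",
)

```text
time: 4.65
tool_pos: [0.5076, -0.0024, 0.073]
tool_rot: [0.0, 0.985, 0.175, 0.0]
contact_force: [0.9, -0.1, 2.5]
gripper_width: 0.003
grasp_force: 1.1
```

Emit:
jog_arm(
  motion="0 0 0 0.001 0 0 0; 0 0 0 0.001 0 0 0; 0 0 0 0.002 0 0 0; 0 0 0 0.002 0 0 0; 0 0 0 0.002 0 0 0",
)

```text
time: 5.28
tool_pos: [0.5075, -0.0024, 0.072]
tool_rot: [-0.0, 0.985, 0.175, 0.0]
contact_force: [-0.0, 0.6, 1.7]
gripper_width: 0.002
grasp_force: 1.0
```

Emit:
jog_arm(
  motion="0 0 0 0.001 0 0 0; 0 0 0 0.001 0 0 0; 0 0 0 0.002 0 0 0; 0 0 0 0.002 0 0 0; 0 0 0 0.002 0 0 0",
)

```text
time: 5.9
tool_pos: [0.5075, -0.0024, 0.0711]
tool_rot: [0.0, 0.985, 0.175, 0.0]
contact_force: [-0.8, 0.7, 4.0]
gripper_width: 0.001
grasp_force: 1.6
```

Emit:
jog_arm(
  motion="0 0 0 0.001 0 0 0; 0 0 0 0.001 0 0 0; 0 0 0 0.002 0 0 0; 0 0 0 0.002 0 0 0; 0 0 0 0.002 0 0 0",
)

```text
time: 6.52
tool_pos: [0.5076, -0.0024, 0.0705]
tool_rot: [0.0, 0.985, 0.175, 0.0]
contact_force: [-2.8, 0.6, 5.6]
gripper_width: -0.0
grasp_force: 3.1
```

Emit:
jog_arm(
  motion="0 0 0 0.001 0 0 0; 0 0 0 0.001 0 0 0; 0 0 0 0.0015 0 0 0; 0 0 0 0.0015 0 0 0; 0 0 0 0.0015 0 0 0",
)

```text
time: 7.15
tool_pos: [0.5076, -0.0024, 0.07]
tool_rot: [0.0, 0.985, 0.175, -0.0]
contact_force: [-3.0, 0.7, 7.0]
gripper_width: 0.002
grasp_force: 4.1
```

Emit:
jog_arm(
  motion="0 0 0 -0.005 0 0 0; 0 0 0 -0.03 0 0 0; 0 0 0 -0.085 0 0 0; 0 0.05 -0.09 -0.085 0 0 0; 0 0.112 -0.205 -0.085 0 0 0",
)

```text
time: 7.78
tool_pos: [0.5252, 0.1107, 0.1129]
tool_rot: [0.0, 0.985, 0.174, 0.001]
contact_force: [0.5, -0.0, -0.5]
gripper_width: 0.003
grasp_force: 0.0
```

```bash
python3 -c "from h import *;to('blue',0);heads(['scene'])
a=grab_frame('scene');cv2.imwrite('pics/b.png',cv2.resize(a['color'][180:270,230:380,::-1],None,fx=5,fy=5))"
```

```text
t 7.775 pos [0.5252 0.1107 0.1129] F [ 0.45 -0.03 -0.48] w 0.002989489453927645 tilt [ 0.002 -0.    -1.   ] frac [ 0.001  -0.0046  0.0518]
scene beam z 0.0616
red 45 mean [ 0.5068 -0.0044  0.0729] circ [ 0.4762 -0.0095] 0.0478 top-beam 0.011
blue 50 mean [0.527  0.1131 0.0885] circ [0.5261 0.1132] 0.0146 top-beam 0.0269
black 37 mean [ 0.5048 -0.1507  0.0893] circ [ 0.5054 -0.1507] 0.0148 top-beam 0.0273
```

View pics/b.png

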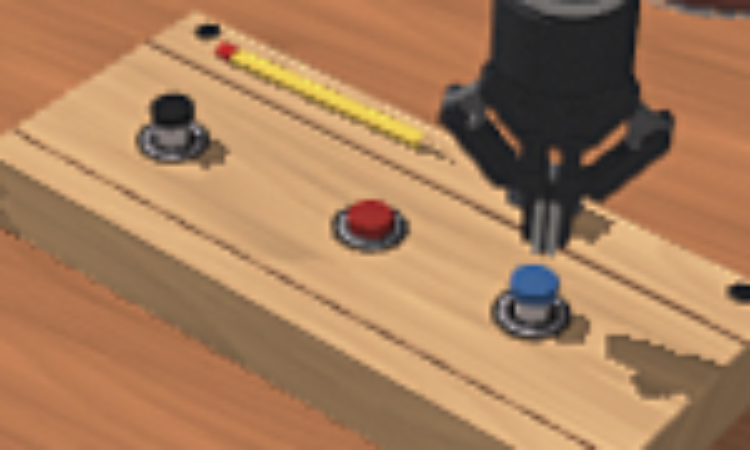

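Red rests on its ring, with its top about 11 mm above the beam. The fingertips are now above blue.

Emit:
jog_arm(
  motion="0 0.001 -0.004 0.02 0 0 0; 0 0.001 -0.004 0.04 0 0 0; 0 0.001 -0.004 0.05 0 0 0; 0 0.001 -0.004 0.06 0 0 0; 0 0.001 -0.004 0.066 0 0 0",
)

```text
time: 8.5
tool_pos: [0.5241, 0.1117, 0.0786]
tool_rot: [0.0, 0.985, 0.175, -0.0]
contact_force: [-0.7, -0.8, 2.4]
gripper_width: 0.002
grasp_force: 1.2
```

Emit:
jog_arm(
  motion="0 0 0 0.003 0 0 0; 0 0 0 0.006 0 0 0; 0 0 0 0.009 0 0 0; 0 0 0 0.011 0 0 0; 0 0 0 0.011 0 0 0",
)

```text
time: 9.12
tool_pos: [0.5245, 0.1124, 0.0734]
tool_rot: [0.0, 0.985, 0.175, 0.0]
contact_force: [0.6, -1.1, 1.9]
gripper_width: -0.003
grasp_force: 0.9
```

Emit:
jog_arm(
  motion="0 0 0 0.001 0 0 0; 0 0 0 0.002 0 0 0; 0 0 0 0.003 0 0 0; 0 0 0 0.004 0 0 0; 0 0 0 0.004 0 0 0",
)

```text
time: 9.75
tool_pos: [0.5243, 0.1124, 0.0714]
tool_rot: [-0.0, 0.985, 0.175, 0.0]
contact_force: [1.3, -0.7, 1.7]
gripper_width: -0.0
grasp_force: 1.1
```

Emit:
jog_arm(
  motion="0 0 0 0.001 0 0 0; 0 0 0 0.001 0 0 0; 0 0 0 0.002 0 0 0; 0 0 0 0.002 0 0 0; 0 0 0 0.002 0 0 0",
)

```text
time: 10.38
tool_pos: [0.5243, 0.1124, 0.0707]
tool_rot: [-0.0, 0.985, 0.175, 0.0]
contact_force: [0.1, -0.9, 5.0]
gripper_width: -0.0
grasp_force: 2.6
```

Emit:
jog_arm(
  motion="0 0 0 0.001 0 0 0; 0 0 0 0.001 0 0 0; 0 0 0 0.002 0 0 0; 0 0 0 0.002 0 0 0; 0 0 0 0.002 0 0 0",
)

```text
time: 11.0
tool_pos: [0.5244, 0.1124, 0.0702]
tool_rot: [-0.0, 0.985, 0.175, 0.0]
contact_force: [-0.7, -0.8, 7.9]
gripper_width: 0.003
grasp_force: 3.9
```

Emit:
jog_arm(
  motion="0 0 0 -0.005 0 0 0; 0 0 0 -0.03 0 0 0; 0 0 0 -0.085 0 0 0; 0 -0.05 0.11 -0.085 0 0 0; 0 -0.1 0.22 -0.085 0 0 0",
)

```text
time: 11.62
tool_pos: [0.5146, -0.0087, 0.1122]
tool_rot: [-0.0, 0.984, 0.176, 0.0]
contact_force: [0.8, 0.8, -1.2]
gripper_width: -0.0
grasp_force: 0.0
```

Emit:
jog_arm(
  motion="0 -0.05 0.11 0 0 0 0; 0 -0.1 0.22 0 0 0 0; 0 -0.12 0.258 0 0 0 0; 0 -0.12 0.258 0 0 0 0; 0 -0.12 0.258 0 0 0 0",
)

```text
time: 12.25
tool_pos: [0.5029, -0.149, 0.1114]
tool_rot: [-0.001, 0.985, 0.175, -0.0]
contact_force: [-0.9, -0.2, 0.2]
gripper_width: -0.001
grasp_force: 0.0
```

```bash
python3 -c "from h import *;to('black',0);heads(['scene'])
a=grab_frame('scene');cv2.imwrite('pics/c.png',cv2.resize(a['color'][180:270,230:380,::-1],None,fx=5,fy=5))"
```

```text
t 12.25 pos [ 0.5029 -0.149   0.1114] F [-0.92 -0.21  0.19] w -0.0006126754588785631 tilt [-0.001  0.001 -1.   ] frac [0.0005 0.0023 0.0429]
scene beam z 0.0617
red 45 mean [ 0.5073 -0.0039  0.0731] circ [ 0.4779 -0.0085] 0.0476 top-beam 0.0112
blue 40 mean [0.5276 0.1128 0.0737] circ [0.5279 0.1114] 0.0139 top-beam 0.0117
black 40 mean [ 0.5046 -0.1502  0.0894] circ [ 0.5053 -0.1511] 0.0145 top-beam 0.0276
```

View pics/c.png

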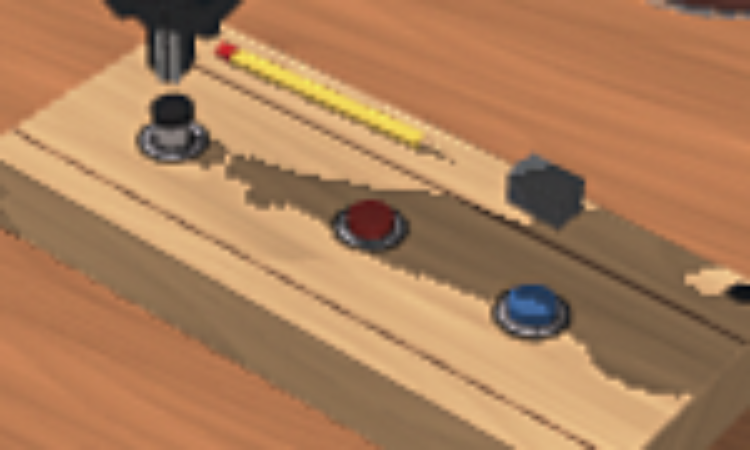

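Red and blue are both down on their rings, the block and pencil haven't moved, and the tips are above black.

Emit:
jog_arm(
  motion="0 0.001 0.002 0.02 0 0 0; 0 0.001 0.002 0.035 0 0 0; 0 0.001 0.002 0.045 0 0 0; 0 0.001 0.002 0.055 0 0 0; 0 0.001 0.002 0.062 0 0 0",
)

```text
time: 12.98
tool_pos: [0.504, -0.1505, 0.0806]
tool_rot: [-0.0, 0.985, 0.175, -0.0]
contact_force: [-1.4, 1.9, 2.2]
gripper_width: -0.0
grasp_force: 1.2
```

Emit:
jog_arm(
  motion="0 0 0 0.004 0 0 0; 0 0 0 0.007 0 0 0; 0 0 0 0.01 0 0 0; 0 0 0 0.012 0 0 0; 0 0 0 0.012 0 0 0",
)

```text
time: 13.6
tool_pos: [0.5041, -0.1507, 0.0748]
tool_rot: [0.0, 0.985, 0.175, 0.0]
contact_force: [-1.6, 0.7, 1.9]
gripper_width: 0.0
grasp_force: 0.9
```

Emit:
jog_arm(
  motion="0 0 0 0.001 0 0 0; 0 0 0 0.002 0 0 0; 0 0 0 0.003 0 0 0; 0 0 0 0.004 0 0 0; 0 0 0 0.004 0 0 0",
)

```text
time: 14.22
tool_pos: [0.5041, -0.1507, 0.0727]
tool_rot: [0.0, 0.985, 0.175, 0.0]
contact_force: [-1.1, 1.2, 2.1]
gripper_width: 0.004
grasp_force: 1.0
```

Emit:
jog_arm(
  motion="0 0 0 0.001 0 0 0; 0 0 0 0.002 0 0 0; 0 0 0 0.003 0 0 0; 0 0 0 0.003 0 0 0; 0 0 0 0.003 0 0 0",
)

```text
time: 14.85
tool_pos: [0.5041, -0.1507, 0.0713]
tool_rot: [0.0, 0.985, 0.175, 0.0]
contact_force: [0.3, 0.8, 2.3]
gripper_width: -0.003
grasp_force: 1.2
```

Emit:
jog_arm(
  motion="0 0 0 0.001 0 0 0; 0 0 0 0.001 0 0 0; 0 0 0 0.002 0 0 0; 0 0 0 0.002 0 0 0; 0 0 0 0.002 0 0 0",
)

```text
time: 15.48
tool_pos: [0.5041, -0.1507, 0.0706]
tool_rot: [0.0, 0.985, 0.175, 0.0]
contact_force: [-1.9, 1.1, 5.3]
gripper_width: 0.002
grasp_force: 2.8
```

Emit:
jog_arm(
  motion="0 0 0 0.001 0 0 0; 0 0 0 0.001 0 0 0; 0 0 0 0.002 0 0 0; 0 0 0 0.002 0 0 0; 0 0 0 0.002 0 0 0",
)

```text
time: 16.1
tool_pos: [0.5042, -0.1508, 0.0701]
tool_rot: [0.0, 0.985, 0.175, 0.0]
contact_force: [-3.0, 2.5, 8.7]
gripper_width: -0.001
grasp_force: 4.0
```

Emit:
jog_arm(
  motion="0 0 0 -0.005 0 0 0; 0 0 0 -0.03 0 0 0; 0 0 0 -0.085 0 0 0; 0 0 0 -0.15 0 0 0; 0 0 0 -0.2 0 0 0",
)

```text
time: 16.73
tool_pos: [0.5042, -0.151, 0.1709]
tool_rot: [0.001, 0.985, 0.175, 0.0]
contact_force: [0.4, -0.7, 0.0]
gripper_width: 0.003
grasp_force: 0.0
```

```bash
python3 -c "from h import *;to('black',0);heads(['scene'])
a=grab_frame('scene');cv2.imwrite('pics/d.png',cv2.resize(a['color'][130:310,150:470,::-1],None,fx=2.5,fy=2.5))"
```

```text
t 16.725 pos [ 0.5042 -0.151   0.1709] F [ 0.41 -0.68  0.04] w 0.0025028251192460377 tilt [ 0.001 -0.001 -1.   ] frac [-0.0008 -0.0025  0.1618]
scene beam z 0.0617
red 48 mean [ 0.5092 -0.0039  0.0733] circ [ 0.4776 -0.0052] 0.0482 top-beam 0.0114
blue 37 mean [0.528  0.1133 0.0742] circ [0.5266 0.113 ] 0.0137 top-beam 0.0125
black 35 mean [ 0.5046 -0.1496  0.074 ] circ [ 0.5039 -0.1477] 0.0148 top-beam 0.0121
```

View pics/d.png

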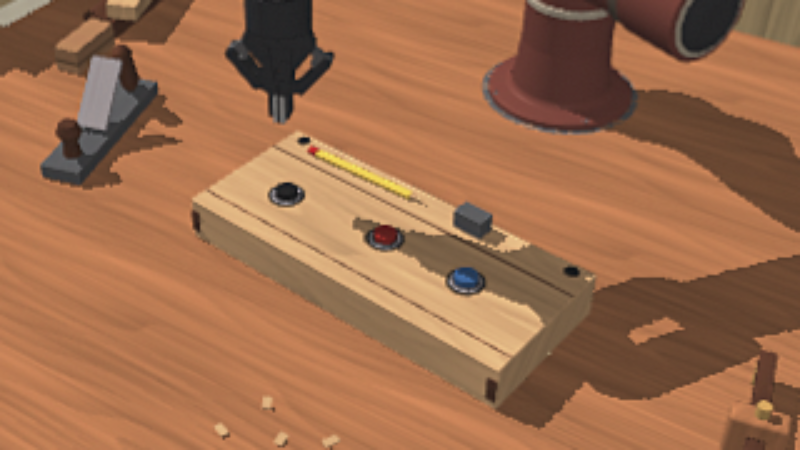

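All three heads are on their rings, about 12 mm above the beam. Nothing else has moved, and the arm is clear.

```bash
python3 -c "from plant import *;print(job_done())"
```

```text
the job is handed in; nothing more can be done
None
```

I pushed the red, blue and black bench dogs down onto their rings in that order, with at most about 9 N read between presses; the loose items were not disturbed, and I handed the job in at about 17 s.

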